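# Nest the sample pots and crack the drying box

## Task

Get the sample pots ready to go into the drying box: nest the three steel pots on the table, the medium one in the largest and the smallest in the medium one, each standing upright on the floor of the next. Then pull the drying box's lid free of its sticky seal by the bar handle, without flinging it wide open, and hold it slightly open, with a gap of 2 to 4 cm at its front edge, so that the box can air. Finish while still holding the lid there with the gripper (it drops if let go); do not prop it, and leave everything else on the table alone.

Things in the scene. Friction and masses are not known exactly. Their poses are not given: they have to be found in the camera images.
- pot_large: a plain steel pot, straight-sided, open at the top, no handle: outer diameter 88 mm, 38 mm high, wall 3 mm, floor 5 mm thick, 240 g (nominal). Origin: centre of its underside; z up. Stands upright at the start. The widest and lowest pot; it need not be moved. Its place is swapped at random with the other pots'.
- pot_medium: a plain steel pot, straight-sided, open at the top, no handle: outer diameter 66 mm, 62 mm high, wall 3 mm, floor 5 mm thick, 150 g (nominal). Origin: centre of its underside; z up. Stands upright at the start. Nested on the floor of the large pot its rim stands 29 mm above the large pot's rim.
- pot_small: a plain steel pot, straight-sided, open at the top, no handle: outer diameter 46 mm, 84 mm high, wall 3 mm, floor 5 mm thick, 90 g (nominal). Origin: centre of its underside; z up. Stands upright at the start. The narrowest and tallest pot. Nested on the floor of the medium pot its rim stands 27 mm above the medium pot's rim.
- dry_box: the drying box: a white painted box fixed to the table, 220 (x) x 200 (y) x 120 mm high without its lid; with the lid, 130 mm, and 178 mm to the top of the bar handle. Origin: centre of its underside; its front faces its -x (towards the robot), the lid's hinge is along its +x rim.
- lid (a joint): opening angle of the aluminium lid (rad): 0 shut, grows as its front edge rises about the hinge. Front gap 20 to 40 mm = 0.095 to 0.19 rad. 0.4 kg; let go, it drops onto the seal (0.07 or less). The seal, at mid front edge, takes 12 to 16 N straight up at the bar, highest in the first few mm; it lets go at 0.04 rad (front edge 8 mm up) with a small jump to 0.07; then about 2 N.
- bar (a point): middle of the lid's handle: a round steel bar 12 mm thick, 90 mm long along the box's y, with a post at each end, its axis 42 mm above the lid's top face (free space under it). 180 mm in front of the hinge and 52 mm above it when shut. Axes: x towards the hinge, y along the bar. Pinched from above, closing along the box's x, the bar turns in the pads as the lid opens.
- lid_lip (a point): middle of the lid's front edge, on its underside, 212 mm in front of the hinge; moves with the lid.
- hinge (a point): middle of the lid's hinge axis, on the box's far (+x) top rim, 120 mm above the table. Fixed on the box.
- stem_a: bystander: a cut piece of stem, 70 mm long, 16 mm thick, lying on the table, long axis x. Origin: centre of its underside.
- stem_b: bystander: a cut piece of stem, 55 mm long, 14 mm thick, lying, long axis x. Origin: centre of its underside.
- stem_c: bystander: a cut piece of stem, 90 mm long, 16 mm thick, lying, long axis x. Origin: centre of its underside.
- jar: bystander: an amber jar, 60 mm in diameter, 90 mm high. Origin: centre of its underside.
- tape: bystander: a roll of brown tape lying flat, 80 mm in diameter, 22 mm high. Origin: centre of its underside.
- brush: bystander: a hand brush lying at the table's far side, long axis x. Origin: under its middle.

How it is judged:
By the outcome, as a careful person would: the job done as asked, in the order asked, and still so for the second after the job is handed in, while the arm keeps its last pose, push and grip.
It also fails if it takes over 56 s, if anything falls off the work surface, if the arm or the gripper's body presses on something with over 40 N, if the wrist force passes 120 N, or if a joint passes its speed limit or range.

## Robot

A 6-joint arm with a two-finger parallel gripper is mounted at the origin on the work surface. World frame = base frame: x ahead of the robot, y to its left, z up, the work surface at z = 0. Lengths are in m, angles in rad, forces in N, time in s.
With the tool pointing down it reaches from about 0.25 to 0.775 m from the base axis. Payload 4 kg.
Tool frame: the origin (TCP) lies at the very end of the fingers, on their centre line; the grasp point (between the pads) lies 19 mm behind it (env.pinch_z is the distance from the TCP to the grasp point, in m); z points along the fingers, x is the direction in which the jaws open and shut, and the axes are right-handed (so a half turn about z gives the same grasp; the last joint's range is limited). The gripper opens to 85 mm and grips with 20 to 120 N. Pads are 22 mm wide; open, the fingers measure 114 mm over their backs; the gripper's body (76 mm by 85 mm) begins 54 mm behind the grasp point. The pads swing forward as they close: fully open they stand 13 mm farther back than shut.
Start: joints at [1.156, 0.087, 1.371, -0, 1.684, -0.103], TCP at [0.169, 0.523, 0.231] pointing down, gripper open.
Joint ranges: [-3.1, 3.1], [-0.76, 2.03], [0.27, 2.55], [-1.08, 4.22], [0.17, 2.65], [-2.57, 2.57]. Speed limits (rad/s): [2.79, 2.79, 3.14, 3.14, 3.14, 3.14].

## Interface

Orientations are given as a unit quaternion [w, x, y, z].
In Python, from rig import sensors, viewer, env gives the robot as it stands. The module is installed in compiled form; this text tells all that it offers.
- The arm moves only by the tool send_rows, never from a script. Its argument "rows" is a list of rows, each a list of 2 entries, a list of its own where there are three numbers: the shift along the world's x, y, z in mm, then the turn about the world's z in degrees. In form: [[[dx, dy, dz], yaw], ...]. A call has 1 to 5 rows; each row is the pose to reach, as a shift and turn from the pose commanded when the call began; what a row does not reach only later rows make up. A row lasts 1/10 s, in which the tool goes at most 50 mm and 8.59 degrees, less where a joint would pass 70% of its speed; a pose out of reach is approached as far as the arm can. A call with a gripper value outside its range is refused whole. "grip" is the closure in counts, from 0 (fully open) to 255 (shut), set as the call begins (left out, the last holds). The fingers move at their own pace and stop on an object; "force" is the grip in N (left out, the last holds). Time passes only in rows, so rows that repeat a pose let the fingers close. It gives the time, the measured TCP pose, the force and the opening at its end, in the units of the state.
- sensors.state(): the state, without advancing time (a new reading comes with each control period).
- viewer.read_camera(name): name is "scene" or "top" or "wrist"; returns a dict with "frame" (420x560x3 uint8, red, green, blue), "fov_y" (degrees; the focal length in pixels is half the picture's height over the tangent of half this angle, whatever the lens; pixels are square), "cx", "cy" (the principal point, pixels), "extrinsics" (4x4, takes a point from camera to world coordinates); the wrist camera has in their place "hand_eye" (4x4, takes a point from camera to tool coordinates, whose origin is the TCP and whose axes are the tool frame's). Camera axes: x right, y down, z forward; pixel columns grow to the right and rows downward; lengths in m; the calibration is good to about 2 mm. A picture is of the moment at which its call begins: read the wrist's pose just before it. There is no depth.
- env.close_job(): hands the job in, once; it reports no verdict.
The state is a dict: "time": time; "qpos": joint angles; "qd": joint speeds; "effort": joint torques, N m; "tcp_pos": TCP position; "tcp_rot": TCP orientation; "contact_force": force on the tool from outside, world axes, zero at the start; "wrist_torque": the same for the moment, N m; "opening": finger opening in m.
Only numpy, scipy, OpenCV 4.12 (cv2) and the standard library are available. Lean on these libraries where they do the work, as an engineer would, in place of code of your own. Each camera call takes 0.05 s, during which the arm holds its last target. There are 200 camera calls.

## Working session

There is one attempt and no reset: what is moved stays moved. The work goes in short steps, Python scripts to look and compute and a tool call to move; the robot and the scene stay as the last step left them, time stands still between calls to the robot, and variables do not carry over. Pictures are saved under pics/ and viewed, about 8 in all and at most 12, crops included, and the job is handed in when it is done.

Besides the shell and the picture viewer there is one more tool, called after "Request:" as name(argument=value, ...), one argument or row to a line, values as JSON. send_rows: Moves the arm, as the interface text tells. Its arguments: {"type":"object","properties":{"rows":{"type":"array","items":{"type":"array"}},"grip":{"type":"number"},"force":{"type":"number"}},"required":["rows"]}

```bash
mkdir -p pics; cat > h.py <<'E'
import numpy as np, cv2
from rig import sensors, viewer, env
from scipy.spatial.transform import Rotation as R
def shot(name,fn):
    s=sensors.state(); c=viewer.read_camera(name)
    cv2.imwrite('pics/'+fn,c['frame'][:,:,::-1])
    q=s['tcp_rot']; T=np.eye(4); T[:3,:3]=R.from_quat([q[1],q[2],q[3],q[0]]).as_matrix(); T[:3,3]=s['tcp_pos']
    E=np.array(c['extrinsics']) if 'extrinsics' in c else T@np.array(c['hand_eye'])
    f=c['frame'].shape[0]/2/np.tan(np.radians(c['fov_y'])/2)
    np.savez('pics/'+fn+'.npz',E=E,f=f,cx=c['cx'],cy=c['cy'])
    return c
def ray(fn,u,v,z):
    d=np.load('pics/'+fn+'.npz'); r=d['E'][:3,:3]@np.array([(u-d['cx'])/d['f'],(v-d['cy'])/d['f'],1]); o=d['E'][:3,3]
    return o+r*(z-o[2])/r[2]
def proj(fn,p):
    d=np.load('pics/'+fn+'.npz'); q=np.linalg.inv(d['E'])@np.append(p,1); return q[:2]/q[2]*d['f']+[d['cx'],d['cy']]
E
python3 - <<'E'
from h import *
for n in('top','scene'):
    c=shot(n,n+'0.png'); print(n,c['fov_y'],c['cx'],c['cy'],np.round(c['extrinsics'],3).tolist())
s=sensors.state();print(s, env.pinch_z)
E
```

```text
top 42.355366104368564 274.2078664677711 208.23138421084258 [[0.018, -0.987, 0.157, 0.407], [-1.0, -0.015, 0.019, -0.009], [-0.017, -0.157, -0.987, 1.126], [0.0, 0.0, 0.0, 1.0]]
scene 42.503383289756336 283.76685948363377 219.0791384178417 [[-0.526, 0.535, -0.661, 1.31], [0.85, 0.316, -0.421, 0.451], [-0.017, -0.783, -0.621, 0.815], [0.0, 0.0, 0.0, 1.0]]
{'time': 0.1, 'qpos': array([ 1.15590459e+00,  8.79094975e-02,  1.37213864e+00,  4.12665786e-06,
        1.68358668e+00, -1.03055539e-01]), 'qd': array([ 0.00032452, -0.00304153, -0.0027165 , -0.00028248, -0.00074544,
       -0.00053064]), 'effort': array([ 2.24010422e-03, -3.53011572e+01, -3.14219427e+01, -1.61198118e-04,
        7.91443308e-03,  2.42368600e-05]), 'tcp_pos': array([0.16854022, 0.52306468, 0.23022262]), 'tcp_rot': array([ 5.11263373e-04,  8.08333159e-01,  5.88724436e-01, -8.83864410e-04]), 'contact_force': array([ 0.06105795, -0.60663668,  0.19662917]), 'wrist_torque': array([-0.00343315,  0.03152866, -0.01434965]), 'opening': 0.08535413455003123} 0.0187
```

View pics/top0.png

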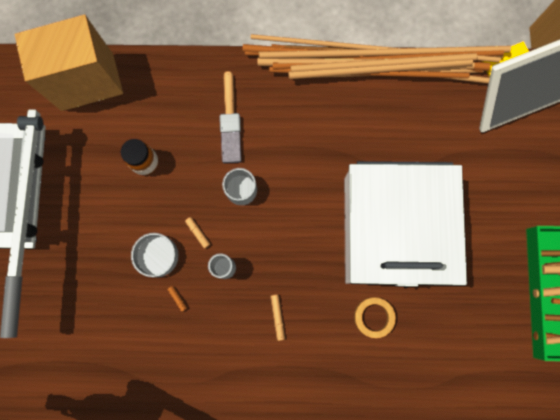

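View pics/scene0.png

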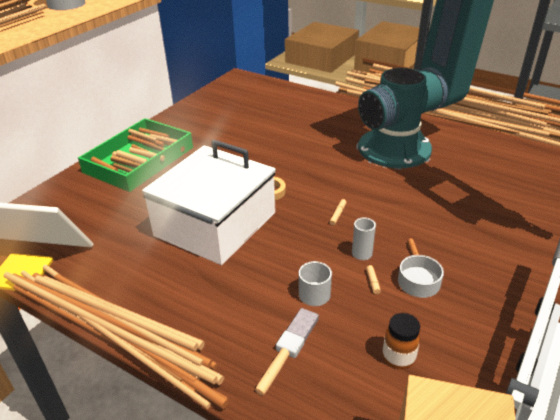

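```bash
python3 - <<'E'
from h import *
im=cv2.imread('pics/top0.png')
a=cv2.resize(im[160:290,125:270],None,fx=4,fy=4,interpolation=cv2.INTER_CUBIC)
cv2.imwrite('pics/c1.png',a)
a=cv2.resize(im[150:300,335:480],None,fx=4,fy=4,interpolation=cv2.INTER_CUBIC)
cv2.imwrite('pics/c2.png',a)
E
```

```text
(no output)
```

View pics/c1.png

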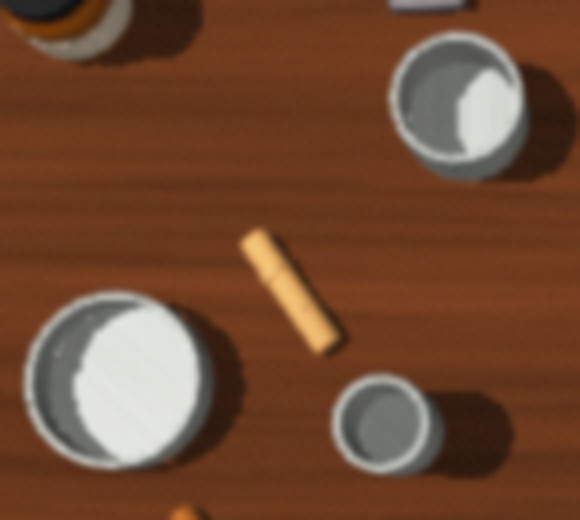

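View pics/c2.png

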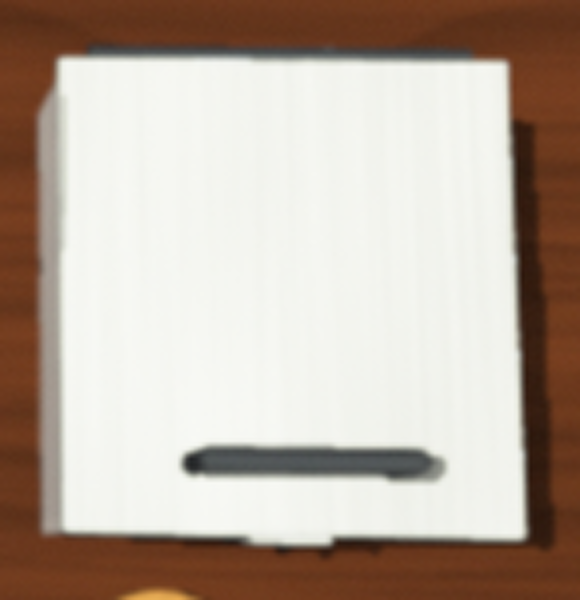

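```bash
python3 - <<'E'
from h import *
def c(x,y,ox,oy,z): return np.round(ray('top0.png',(x+.5)/4-.5+ox,(y+.5)/4-.5+oy,z),4)
for n,x,y,z in(('M',457,98,.062),('Me',390,98,.062),('L',118,380,.038),('Le',26,380,.038),('S',382,424,.084),('Se',332,424,.084),('stem_a1',256,238,.008),('stem_a2',325,346,.008)):print(n,c(x,y,125,160,z))
for n,x,y,z in(('TL',58,57,.13),('TR',508,60,.13),('BR',527,540,.13),('BL',60,531,.13),('bl',190,462,.172),('br',428,462,.172)):print(n,c(x,y,335,150,z))
E
```

```text
M [0.6238 0.0835 0.062 ]
Me [0.6234 0.1171 0.062 ]
L [0.4816 0.2523 0.038 ]
Le [0.4808 0.2988 0.038 ]
S [0.4595 0.1131 0.084 ]
Se [0.4591 0.1371 0.084 ]
stem_a1 [0.5589 0.1911 0.008 ]
stem_a2 [0.503  0.1529 0.008 ]
TL [ 0.6518 -0.1289  0.13  ]
TR [ 0.6533 -0.3391  0.13  ]
BR [ 0.4306 -0.3396  0.13  ]
BL [ 0.4309 -0.1289  0.13  ]
bl [ 0.4608 -0.1807  0.172 ]
br [ 0.4625 -0.2841  0.172 ]
```

Request:
send_rows(
  rows=[
    [[16,-16,0],2],
    [[48,-47,0],6],
    [[81,-79,0],10],
    [[114,-110,0],14],
    [[146,-141,0],18],
  ],
  grip=0,
  force=30,
)

```text
time: 0.6
tcp_pos: [0.3155, 0.381, 0.2308]
tcp_rot: [-0.0, 0.705, 0.709, -0.0]
contact_force: [0.7, 0.2, -0.8]
opening: 0.0858
```

Request:
send_rows(
  rows=[
    [[33,-32,-5],0],
    [[66,-64,-10],0],
    [[99,-96,-15],0],
    [[132,-128,-20],0],
    [[165,-160,-25],0],
  ],
)

```text
time: 1.1
tcp_pos: [0.4806, 0.2209, 0.2057]
tcp_rot: [-0.0, 0.706, 0.708, -0.0]
contact_force: [0.9, 0.8, 0.4]
opening: 0.0854
```

Request:
send_rows(
  rows=[
    [[33,-32,-10],0],
    [[66,-64,-20],0],
    [[99,-96,-30],0],
    [[130,-125,-45],0],
    [[144,-139,-55],0],
  ],
)

```text
time: 1.6
tcp_pos: [0.6251, 0.0803, 0.1489]
tcp_rot: [-0.0, 0.707, 0.707, -0.001]
contact_force: [-0.2, -0.1, -0.2]
opening: 0.0856
```

```bash
python3 - <<'E'
from h import *
s=sensors.state(); print(s['time'],s['tcp_pos'],s['tcp_rot'],s['opening'],s['qpos'])
shot('wrist','w1.png')
for p in ([.6238,.0835,.062],[.6238,.0505,.062],[.5908,.0835,.062]): print(proj('w1.png',p))
E
```

```text
1.6 [0.62511182 0.08025016 0.14886118] [-3.95243775e-04  7.07420467e-01  7.06791917e-01 -1.14561276e-03] 0.08557811325671898 [ 3.82560510e-02  2.94447231e-01  1.29221350e+00 -9.76166505e-04
  1.55715045e+00 -1.53163697e+00]
[286.36493736 212.00937702]
[237.80089036 212.05534634]
[286.45730757 163.9095053 ]
```

View pics/w1.png

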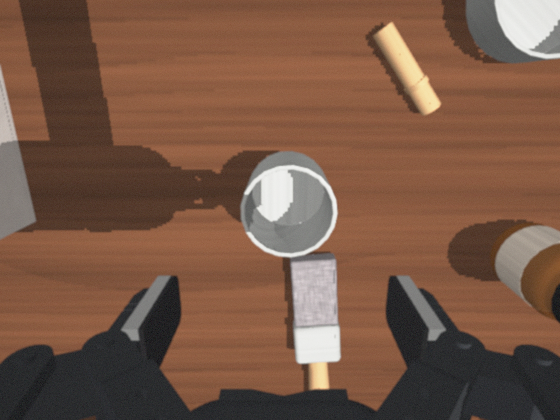

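Request:
send_rows(
  rows=[
    [[-2,5,-25],0],
    [[-2,5,-60],0],
    [[-2,5,-95],0],
    [[-2,5,-116],0],
    [[-2,5,-119],0],
  ],
)

```text
time: 2.15
tcp_pos: [0.6181, 0.0888, 0.0277]
tcp_rot: [-0.003, 0.706, 0.708, -0.003]
contact_force: [0.3, -0.1, -0.6]
opening: 0.0856
```

Request:
send_rows(
  rows=[
    [[0,0,0],0],
    [[0,0,0],0],
    [[0,0,0],0],
    [[0,0,0],0],
    [[0,0,0],0],
  ],
  grip=255,
  force=40,
)

```text
time: 2.65
tcp_pos: [0.6229, 0.0888, 0.0342]
tcp_rot: [0.001, 0.706, 0.708, 0.001]
contact_force: [-0.2, 0.4, 4.4]
opening: 0.0636
```

Request:
send_rows(
  rows=[
    [[0,0,0],0],
    [[0,0,5],0],
    [[0,0,20],0],
    [[0,0,45],0],
    [[0,0,70],0],
  ],
)

```text
time: 3.15
tcp_pos: [0.6209, 0.0884, 0.1025]
tcp_rot: [-0.001, 0.706, 0.708, -0.001]
contact_force: [0.7, -0.7, -1.8]
opening: 0.0635
```

```bash
python3 - <<'E'
from h import *
s=sensors.state(); print(s['time'],s['tcp_pos'],s['opening'])
shot('wrist','w2.png')
E
```

```text
3.15 [0.62085559 0.08836923 0.10245603] 0.06353757208404899
```

Request:
send_rows(
  rows=[
    [[-14,16,10],0],
    [[-42,49,10],0],
    [[-70,82,10],0],
    [[-98,115,10],0],
    [[-126,148,10],0],
  ],
)

```text
time: 3.7
tcp_pos: [0.4942, 0.2373, 0.1119]
tcp_rot: [-0.0, 0.706, 0.708, -0.0]
contact_force: [0.8, 0.9, -2.0]
opening: 0.0633
```

Request:
send_rows(
  rows=[
    [[-14,16,0],0],
    [[-14,16,0],0],
    [[-14,16,0],0],
    [[-14,16,0],0],
    [[-14,16,0],0],
  ],
)

```text
time: 4.2
tcp_pos: [0.4825, 0.2516, 0.1122]
tcp_rot: [0.0, 0.707, 0.707, -0.0]
contact_force: [-0.1, 0.2, -2.7]
opening: 0.0633
```

```bash
python3 - <<'E'
from h import *
s=sensors.state(); print(s['time'],s['tcp_pos'],s['opening'],s['tcp_rot'])
shot('wrist','w3.png'); shot('top','t3.png')
print(proj('w3.png',[.4816,.2523,.038]))
a=cv2.imread('pics/w3.png');b=cv2.resize(cv2.imread('pics/t3.png')[190:310,110:230],None,fx=3.5,fy=3.5,interpolation=cv2.INTER_CUBIC)
m=np.hstack([a,b]);cv2.imwrite('pics/m3.png',cv2.resize(m,None,fx=.8,fy=.8,interpolation=cv2.INTER_AREA)); print(m.shape)
E
```

```text
4.2 [0.4824549  0.25156523 0.11218697] 0.06326076792498443 [ 8.32879485e-05  7.06860109e-01  7.07353355e-01 -1.02278913e-04]
[282.55481726 218.63474473]
(420, 980, 3)
```

View pics/m3.png

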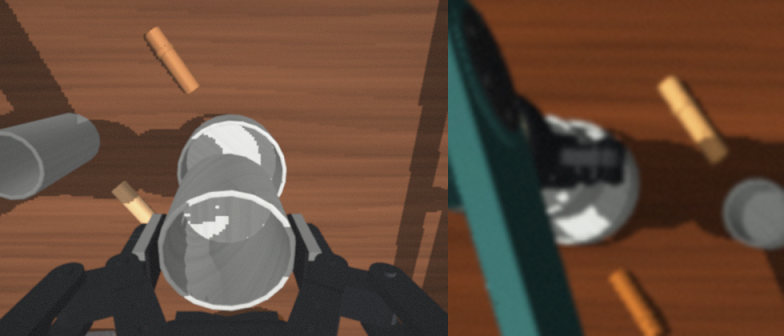

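```bash
python3 - <<'E'
from h import *
print(ray('w3.png',290,217.5,.038),ray('w3.png',283.5,314,.140))
E
```

```text
[0.48082173 0.25710415 0.038     ] [0.4833841  0.25271712 0.14      ]
```

Request:
send_rows(
  rows=[
    [[-2,4,0],0],
    [[-2,4,-15],0],
    [[-2,4,-35],0],
    [[-2,4,-50],0],
    [[-2,4,-58],0],
  ],
)

```text
time: 4.8
tcp_pos: [0.4782, 0.2559, 0.0514]
tcp_rot: [-0.001, 0.706, 0.708, -0.002]
contact_force: [0.5, -0.8, -2.2]
opening: 0.0633
```

Request:
send_rows(
  rows=[
    [[0,0,-4],0],
    [[0,0,-8],0],
    [[0,0,-11],0],
    [[0,0,-13],0],
    [[0,0,-13],0],
  ],
)

```text
time: 5.3
tcp_pos: [0.4798, 0.2566, 0.0415]
tcp_rot: [0.0, 0.706, 0.708, 0.0]
contact_force: [-1.3, 0.5, -2.4]
opening: 0.0637
```

Request:
send_rows(
  rows=[
    [[0,0,-1],0],
    [[0,0,-2],0],
    [[0,0,-2],0],
    [[0,0,-2],0],
  ],
)

```text
time: 5.7
tcp_pos: [0.4798, 0.2565, 0.0394]
tcp_rot: [-0.0, 0.706, 0.708, 0.0]
contact_force: [-0.4, -0.0, -2.1]
opening: 0.0634
```

Request:
send_rows(
  rows=[
    [[0,0,0],0],
    [[0,0,0],0],
    [[0,0,0],0],
    [[0,0,0],0],
    [[0,0,0],0],
  ],
  grip=0,
)

```text
time: 6.2
tcp_pos: [0.4798, 0.2565, 0.0395]
tcp_rot: [0.0, 0.706, 0.708, 0.0]
contact_force: [-0.3, -0.3, -1.0]
opening: 0.0854
```

Request:
send_rows(
  rows=[
    [[0,0,10],0],
    [[0,0,40],0],
    [[0,0,75],0],
    [[0,0,110],0],
    [[0,0,120],0],
  ],
)

```text
time: 6.7
tcp_pos: [0.4821, 0.2575, 0.1654]
tcp_rot: [0.002, 0.706, 0.708, 0.005]
contact_force: [0.5, 0.1, 0.2]
opening: 0.0856
```

```bash
python3 - <<'E'
from h import *
s=sensors.state(); print(s['time'],s['tcp_pos'],s['opening'],s['tcp_rot'])
shot('wrist','w4.png')
E
```

```text
6.7 [0.48213182 0.25747718 0.16537563] 0.08555987918990553 [0.00189888 0.70625047 0.70794457 0.00460044]
```

View pics/w4.png

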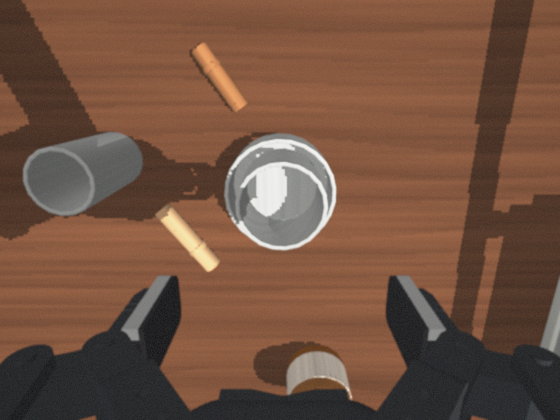

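```bash
python3 - <<'E'
from h import *
print(ray('w4.png',283,206,.067),ray('w4.png',238,206,.067)[1]-ray('w4.png',328,206,.067)[1],ray('w4.png',281,194,.038),ray('w4.png',59.5,181,.084))
E
```

```text
[0.48126748 0.25891273 0.067     ] -0.06385635043459945 [0.48080527 0.25747449 0.038     ] [0.45893323 0.11520025 0.084     ]
```

Request:
send_rows(
  rows=[
    [[-4,-26,0],0],
    [[-10,-68,0],0],
    [[-17,-112,0],0],
    [[-21,-142,0],0],
    [[-21,-142,0],0],
  ],
)

```text
time: 7.25
tcp_pos: [0.4575, 0.1114, 0.1579]
tcp_rot: [-0.0, 0.708, 0.706, -0.002]
contact_force: [0.1, 0.1, 0.5]
opening: 0.0852
```

Request:
send_rows(
  rows=[
    [[0,0,-20],0],
    [[0,0,-50],0],
    [[0,0,-80],0],
    [[0,0,-97],0],
    [[0,0,-99],0],
  ],
)

```text
time: 7.75
tcp_pos: [0.4557, 0.1148, 0.0563]
tcp_rot: [-0.003, 0.706, 0.708, -0.003]
contact_force: [0.5, -0.3, 0.4]
opening: 0.0856
```

Request:
send_rows(
  rows=[
    [[0,0,0],0],
    [[0,0,0],0],
    [[0,0,0],0],
    [[0,0,0],0],
  ],
)

```text
time: 8.15
tcp_pos: [0.4596, 0.1147, 0.0615]
tcp_rot: [0.001, 0.706, 0.708, 0.001]
contact_force: [-0.6, -0.0, 0.3]
opening: 0.0852
```

Request:
send_rows(
  rows=[
    [[0,0,0],0],
    [[0,0,0],0],
    [[0,0,0],0],
    [[0,0,0],0],
    [[0,0,0],0],
  ],
  grip=255,
  force=30,
)

```text
time: 8.65
tcp_pos: [0.4591, 0.1144, 0.0607]
tcp_rot: [0.0, 0.706, 0.708, 0.0]
contact_force: [-0.0, -0.5, 1.9]
opening: 0.0441
```

Request:
send_rows(
  rows=[
    [[0,0,0],0],
    [[0,0,0],0],
    [[0,0,0],0],
    [[0,0,0],0],
    [[0,0,0],0],
  ],
)

```text
time: 9.15
tcp_pos: [0.459, 0.1144, 0.0607]
tcp_rot: [0.0, 0.706, 0.708, 0.0]
contact_force: [0.2, -1.5, 3.9]
opening: 0.0443
```

Request:
send_rows(
  rows=[
    [[0,0,5],0],
    [[0,0,20],0],
    [[0,0,50],0],
    [[0,0,80],0],
    [[0,0,90],0],
  ],
)

```text
time: 9.65
tcp_pos: [0.46, 0.1149, 0.1532]
tcp_rot: [0.001, 0.706, 0.708, 0.002]
contact_force: [-0.0, -0.3, 0.1]
opening: 0.0442
```

Request:
send_rows(
  rows=[
    [[3,18,0],0],
    [[9,58,0],0],
    [[15,98,0],0],
    [[20,130,0],0],
    [[22,143,0],0],
  ],
)

```text
time: 10.15
tcp_pos: [0.4798, 0.2598, 0.1485]
tcp_rot: [-0.001, 0.705, 0.709, -0.001]
contact_force: [1.6, -0.7, -0.8]
opening: 0.0439
```

Request:
send_rows(
  rows=[
    [[0,0,0],0],
    [[0,0,0],0],
    [[0,0,0],0],
    [[0,0,0],0],
  ],
)

```text
time: 10.55
tcp_pos: [0.4808, 0.2562, 0.1504]
tcp_rot: [0.0, 0.707, 0.707, -0.0]
contact_force: [1.3, 0.1, -0.8]
opening: 0.044
```

```bash
python3 - <<'E'
from h import *
s=sensors.state(); print(s['time'],s['tcp_pos'],s['opening'],s['tcp_rot'])
shot('wrist','w5.png')
E
```

```text
10.55 [0.48075668 0.25623422 0.15039316] 0.04400473050494278 [ 9.11579941e-05  7.06874518e-01  7.07338957e-01 -8.64704875e-05]
```

View pics/w5.png

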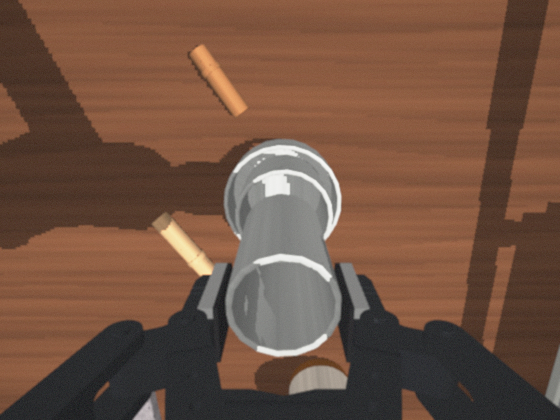

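```bash
python3 - <<'E'
from h import *
print(ray('w5.png',285.5,218,.067),ray('w5.png',284.5,305,.1737),ray('w5.png',236,218,.067)[1]-ray('w5.png',335,218,.067)[1])
E
```

```text
[0.48272219 0.25894649 0.067     ] [0.48072037 0.25778062 0.1737    ] -0.06661774367205009
```

Request:
send_rows(
  rows=[
    [[1,1,-8],0],
    [[1,1,-25],0],
    [[1,1,-43],0],
    [[1,1,-58],0],
    [[1,1,-66],0],
  ],
)

```text
time: 11.1
tcp_pos: [0.4807, 0.2579, 0.0821]
tcp_rot: [-0.001, 0.706, 0.708, -0.001]
contact_force: [0.3, -0.2, -0.7]
opening: 0.0445
```

Request:
send_rows(
  rows=[
    [[0,0,-4],0],
    [[0,0,-8],0],
    [[0,0,-11],0],
    [[0,0,-12.5],0],
    [[0,0,-12.5],0],
  ],
)

```text
time: 11.6
tcp_pos: [0.4819, 0.2586, 0.072]
tcp_rot: [0.0, 0.706, 0.708, 0.0]
contact_force: [0.5, 0.7, -0.8]
opening: 0.0442
```

Request:
send_rows(
  rows=[
    [[0,0,0],0],
    [[0,0,0],0],
    [[0,0,0],0],
  ],
)

```text
time: 11.9
tcp_pos: [0.4819, 0.2586, 0.0721]
tcp_rot: [0.0, 0.706, 0.708, 0.0]
contact_force: [0.4, 0.1, -1.7]
opening: 0.0444
```

Request:
send_rows(
  rows=[
    [[0,0,-0.7],0],
    [[0,0,-1.4],0],
    [[0,0,-1.4],0],
  ],
)

```text
time: 12.2
tcp_pos: [0.4819, 0.2585, 0.0707]
tcp_rot: [0.0, 0.706, 0.708, 0.0]
contact_force: [-0.4, -0.4, 1.0]
opening: 0.0441
```

Request:
send_rows(
  rows=[
    [[0,0,0],0],
    [[0,0,0],0],
    [[0,0,0],0],
    [[0,0,0],0],
    [[0,0,0],0],
  ],
  grip=0,
)

```text
time: 12.7
tcp_pos: [0.4817, 0.2585, 0.0704]
tcp_rot: [-0.0, 0.706, 0.708, 0.0]
contact_force: [-0.3, -0.1, 0.8]
opening: 0.0854
```

Request:
send_rows(
  rows=[
    [[0,0,10],0],
    [[0,0,40],0],
    [[0,0,80],0],
    [[0,0,125],0],
    [[0,0,150],0],
  ],
)

```text
time: 13.2
tcp_pos: [0.483, 0.259, 0.226]
tcp_rot: [0.001, 0.706, 0.708, 0.003]
contact_force: [-0.3, 1.0, -0.2]
opening: 0.0854
```

```bash
python3 - <<'E'
from h import *
s=sensors.state(); print(s['time'],s['tcp_pos'],s['opening'],s['tcp_rot'])
shot('wrist','w6.png')
cv2.imwrite('pics/w6c.png',cv2.resize(cv2.imread('pics/w6.png')[110:310,160:420],None,fx=3,fy=3))
E
```

```text
13.2 [0.482984   0.25901667 0.2260147 ] 0.08539843210032487 [0.001406   0.70626234 0.70794052 0.00342922]
```

View pics/w6c.png

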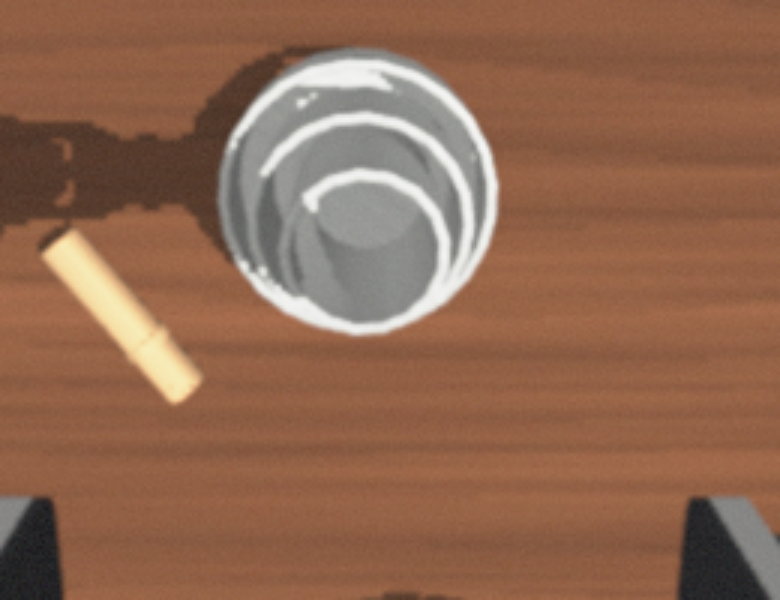

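Request:
send_rows(
  rows=[
    [[0,-25,10],-6],
    [[-5,-70,20],-14],
    [[-10,-115,30],-22],
    [[-12,-160,30],-30],
    [[-15,-205,30],-38],
  ],
)

```text
time: 13.75
tcp_pos: [0.4666, 0.052, 0.2517]
tcp_rot: [0.001, 0.899, 0.437, 0.001]
contact_force: [1.4, -0.4, -0.4]
opening: 0.0856
```

Request:
send_rows(
  rows=[
    [[0,-45,0],-8],
    [[0,-90,0],-16],
    [[0,-135,0],-24],
    [[0,-180,0],-32],
    [[0,-225,0],-40],
  ],
)

```text
time: 14.25
tcp_pos: [0.4664, -0.1733, 0.2512]
tcp_rot: [0.0, 0.995, 0.103, 0.001]
contact_force: [0.5, -0.6, -0.1]
opening: 0.0852
```

Request:
send_rows(
  rows=[
    [[-2,-30,0],-8],
    [[-4,-61,-5],-12],
    [[-4,-61,-15],-12],
    [[-4,-61,-20],-12],
    [[-4,-61,-20],-12],
  ],
)

```text
time: 14.75
tcp_pos: [0.4623, -0.2313, 0.2294]
tcp_rot: [-0.001, 1.0, 0.002, -0.001]
contact_force: [-0.6, 0.6, -0.9]
opening: 0.0855
```

```bash
python3 - <<'E'
from h import *
s=sensors.state(); print(s['time'],s['tcp_pos'],s['opening'],s['tcp_rot'],s['qpos'])
shot('wrist','w7.png')
for p in ([.4617,-.2325,.172],[.4617,-.1875,.172],[.4617,-.2775,.172]): print(proj('w7.png',p))
E
```

```text
14.75 [ 0.4623084  -0.23131049  0.22936589] 0.08547214505348068 [-8.96168060e-04  9.99997547e-01  1.84524444e-03 -8.34983107e-04] [-5.74002496e-01  1.54838557e-02  1.44956090e+00  5.97402885e-04
  1.67892454e+00 -5.77629225e-01]
[280.37146795 234.69628265]
[280.4715336  160.77330658]
[280.28340608 299.75152378]
```

View pics/w7.png

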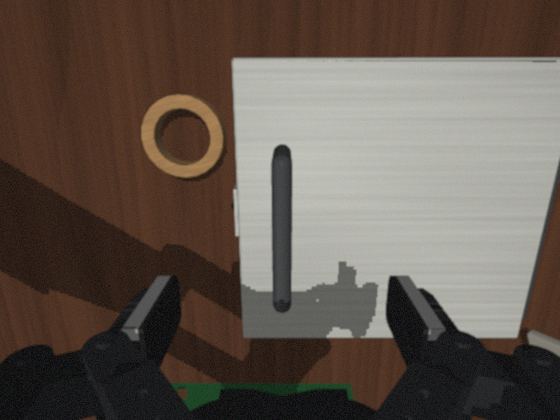

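Request:
send_rows(
  rows=[
    [[1,0,-15],0],
    [[1,0,-40],0],
    [[1,0,-65],0],
    [[1,0,-76],0],
    [[1,0,-78],0],
  ],
)

```text
time: 15.3
tcp_pos: [0.4629, -0.2313, 0.1503]
tcp_rot: [-0.001, 1.0, 0.002, -0.002]
contact_force: [0.6, -0.1, -0.2]
opening: 0.0854
```

Request:
send_rows(
  rows=[
    [[0,0,0],0],
    [[0,0,0],0],
    [[0,0,0],0],
    [[0,0,0],0],
  ],
)

```text
time: 15.7
tcp_pos: [0.4642, -0.2328, 0.1535]
tcp_rot: [0.001, 1.0, 0.001, 0.001]
contact_force: [-0.6, -0.7, 0.0]
opening: 0.0854
```

Request:
send_rows(
  rows=[
    [[0,0,0],0],
    [[0,0,0],0],
    [[0,0,0],0],
    [[0,0,0],0],
    [[0,0,0],0],
  ],
  grip=255,
  force=70,
)

```text
time: 16.2
tcp_pos: [0.4618, -0.2325, 0.1523]
tcp_rot: [-0.0, 1.0, 0.001, -0.003]
contact_force: [-21.6, 0.8, 7.8]
opening: 0.0122
```

Request:
send_rows(
  rows=[
    [[0,0,0],0],
    [[0,0,0],0],
    [[0,0,0],0],
    [[0,0,0],0],
    [[0,0,0],0],
  ],
)

```text
time: 16.7
tcp_pos: [0.4612, -0.2325, 0.1525]
tcp_rot: [-0.0, 1.0, 0.001, -0.003]
contact_force: [-6.8, 0.2, 3.4]
opening: 0.0099
```

Request:
send_rows(
  rows=[
    [[-1,0,0.5],0],
    [[-1.8,0,1],0],
    [[-1.5,0,2],0],
    [[-1.3,0,3],0],
    [[-1,0,4],0],
  ],
)

```text
time: 17.2
tcp_pos: [0.4615, -0.2324, 0.1538]
tcp_rot: [-0.001, 1.0, 0.001, -0.002]
contact_force: [-1.2, -3.9, -13.9]
opening: 0.0097
```

Request:
send_rows(
  rows=[
    [[0.2,0,0.7],0],
    [[0.4,0,1.4],0],
    [[0.6,0,2],0],
    [[0.8,0,2.5],0],
    [[0.9,0,3],0],
  ],
)

```text
time: 17.7
tcp_pos: [0.4645, -0.2326, 0.1627]
tcp_rot: [0.001, 1.0, 0.001, 0.002]
contact_force: [-4.9, 1.6, 3.6]
opening: 0.0096
```

Request:
send_rows(
  rows=[
    [[0.4,0,1.5],0],
    [[1,0,3.5],0],
    [[1.8,0,5.5],0],
    [[2.5,0,7.5],0],
    [[3.2,0,9],0],
  ],
)

```text
time: 18.2
tcp_pos: [0.4661, -0.2324, 0.1674]
tcp_rot: [-0.0, 1.0, 0.001, -0.001]
contact_force: [-4.3, -1.6, -4.3]
opening: 0.0098
```

Request:
send_rows(
  rows=[
    [[0.7,0,2],0],
    [[1.4,0,4],0],
    [[2,0,5.5],0],
    [[2.6,0,7],0],
    [[2.6,0,7],0],
  ],
)

```text
time: 18.7
tcp_pos: [0.4695, -0.2324, 0.176]
tcp_rot: [-0.0, 1.0, 0.001, 0.0]
contact_force: [-5.3, -0.1, -0.8]
opening: 0.0093
```

Request:
send_rows(
  rows=[
    [[0,0,0],0],
    [[0,0,0],0],
    [[0,0,0],0],
    [[0,0,0],0],
    [[0,0,0],0],
  ],
)

```text
time: 19.2
tcp_pos: [0.4695, -0.2324, 0.1759]
tcp_rot: [-0.0, 1.0, 0.001, 0.0]
contact_force: [-6.6, 0.5, -0.4]
opening: 0.0098
```

```bash
python3 - <<'E'
from h import *
shot('scene','s8.png');shot('top','t8.png')
a=cv2.resize(cv2.imread('pics/s8.png')[120:300,110:460],(770,396),interpolation=cv2.INTER_CUBIC)
cv2.imwrite('pics/m8.png',a)
s=sensors.state(); print(s['time'],s['tcp_pos'],s['opening'],s['contact_force'],s['wrist_torque'])
E
```

```text
19.3 [ 0.46948144 -0.23243708  0.17593551] 0.009355806574826556 [-5.89044575  0.12360256 -0.57557646] [-0.04477846  1.01600271  0.02499436]
```

View pics/m8.png

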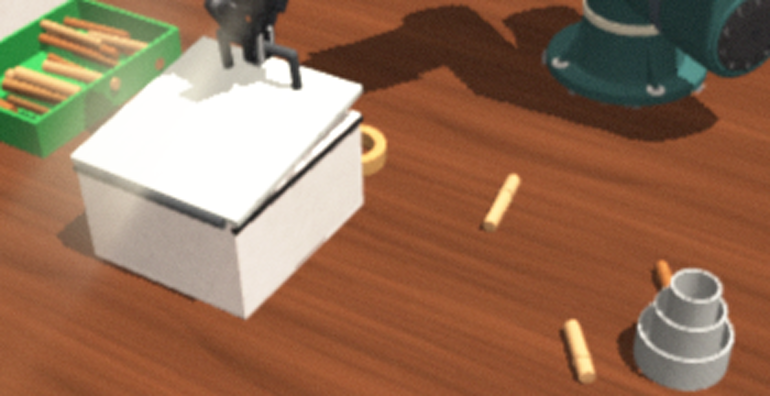

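```bash
python3 - <<'E'
from h import *
print('seen lid top corner', 361/2.2+110, 88/2.2+120)
hx,hz=.642,.120
for th in (0,.07,.1,.134,.16,.19):
    a,h=.212,.010
    print(th, np.round(proj('s8.png',[hx-a*np.cos(th)+h*np.sin(th),-.129,hz+a*np.sin(th)+h*np.cos(th)]),1), np.round(proj('s8.png',[hx+.01,-.129,.13]),1))
for fn in('scene0.png',): pass
E
```

```text
seen lid top corner 274.09090909090907 160.0
0 [275.7 168.1] [217.5 219.4]
0.07 [275.2 162.9] [217.5 219.4]
0.1 [274.9 160.8] [217.5 219.4]
0.134 [274.6 158.4] [217.5 219.4]
0.16 [274.3 156.5] [217.5 219.4]
0.19 [273.9 154.5] [217.5 219.4]
```

```bash
python3 - <<'E'
from h import *
f=lambda n:cv2.resize(cv2.imread('pics/'+n)[135:200,245:290],None,fx=8.5,fy=8.5,interpolation=cv2.INTER_CUBIC)
m=np.hstack([f('scene0.png'),f('s8.png')]);cv2.imwrite('pics/m9.png',m);print(m.shape)
E
```

```text
(552, 764, 3)
```

View pics/m9.png

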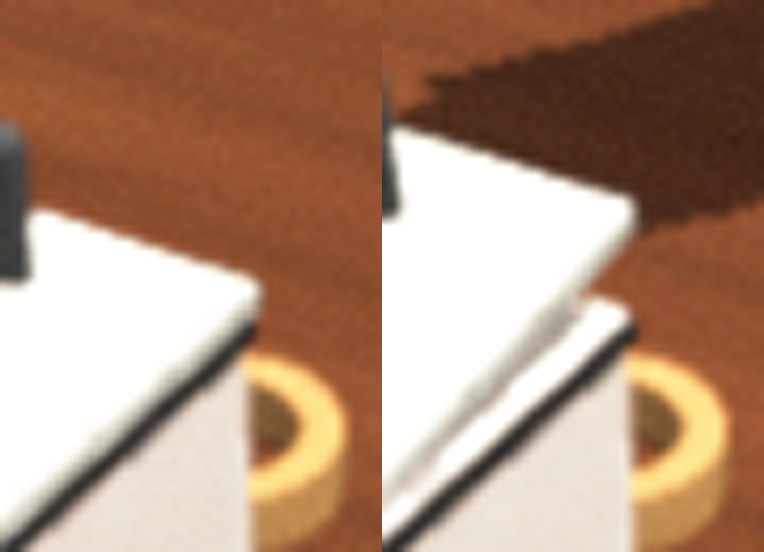

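```bash
python3 -c "
from h import *
env.close_job(); s=sensors.state(); print(s['time'],s['tcp_pos'],s['opening'])"
```

```text
the job is handed in; nothing more can be done
the job is handed in; nothing more can be done
```

The three pots are nested (medium in large, small in medium). The drying box lid is broken free of its seal and held slightly open by the bar. The job was handed in at about 19.3 s with the gripper still on the bar.

- **Pots:** the camera pictures show all three nested and upright. The fingers bottomed out at heights matching each pot standing on the next one's floor.
- **Lid gap:** about 27–28 mm at the front edge (about 0.13 rad), from the bar's rise of 23.4 mm and the lid corner moving 9.3 px in the scene camera. A single uncorrected pixel reading gave about 0.11 rad (23 mm). I trusted the before/after comparison more, and both are inside 20–40 mm.
- **Seal:** it let go at about 14 N, with no fling. Closing on the bar about 2.5 mm off centre gave a brief 22 N sideways force. About 6 N of it was still there at the end.
- **Not checked:** I could not read the state after handing in, so my last reading is from just before. I did not measure the other items on the table. The ones visible in the later pictures looked undisturbed.

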